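# Stand the power bank in the bench stand and pin the jaw at the next hole

### The arm

A 7-joint arm with a two-finger parallel gripper is mounted at the origin on a cart in front of the work surface, level with it; the furniture and walls round the work are solid. World frame = base frame: x ahead of the robot, y to its left, z up, the work surface at z = 0. Lengths are in m, angles in rad, forces in N, time in s.
With the tool pointing down it reaches from about 0.4 to 0.85 m from the base axis. Payload 10.4 kg.
Tool frame: the origin (TCP) lies midway between the tips of the shut fingers; the grasp point (between the pads) lies 19 mm behind it; z points along the fingers, y is the line along which they close (so a half turn about z gives the same grasp; the last joint's range is limited). The gripper opens to 87 mm and grips with 3 to 60 N. Pads are 19 mm wide; open, the fingers measure 117 mm over their backs; the gripper's body (75 mm by 190 mm) begins 51 mm behind the grasp point.
Start: joints at [1.284, 0.332, -0.065, 1.46, 0.022, 1.35, -0.088], TCP at [0.163, -0.603, 0.223] pointing down, gripper open.
Joint ranges: [-2.6, 2.6], [-0.5, 2.12], [-1.47, 1.34], [0.16, 2.42], [-1.27, 4.41], [0.06, 2.06], [-2.6, 2.6]. Speed limits (rad/s): [2.22, 2.22, 2.79, 2.79, 3.14, 3.14, 3.14].

### API

Orientations are given as a unit quaternion [x, y, z, w].
In Python, from station import env gives the robot as it stands.
- The arm moves only by the shell command python3 -m handwheel 'ROWS' [FORCE]. ROWS is JSON, a list that holds one entry, the list of rows, each a list of 7 numbers: the shift along the tool's x, y, z in mm, then the turn, a rotation vector about the tool's x, y, z in rad, then the closure in counts, from 0 (fully open) to 255 (shut). In form: [[[dx, dy, dz, rx, ry, rz, grip], ...]]. A call has 1 to 10 rows; each row is the pose to reach, as a shift and turn from the pose commanded when the call began, along the tool's axes at that moment; what a row does not reach only later rows make up. A row lasts 1/12 s, in which the tool goes at most 41.7 mm and 7.16 degrees, less where a joint would pass 70% of its speed; a pose out of reach is approached as far as the arm can. A call with a gripper value outside its range is refused whole. The fingers move at their own pace and stop on an object; FORCE is the grip in N (left out, the last holds). Time passes only in rows, so rows that repeat a pose let the fingers close. It gives the time, the measured TCP pose, the force, the opening and the grip force at its end, in the units of the state.
- env.state(): the state, without advancing time (a new reading comes with each control period).
- env.get_image(name): name is "scene" or "top"; returns the picture (384x512x3 uint8, red, green, blue); there is no depth.
- env.calibration(name): a dict with "vfov" (degrees; the focal length in pixels is half the picture's height over the tangent of half this angle, whatever the lens; pixels are square), "cx", "cy" (the principal point, pixels), "dist" ([k1, k2, p1, p2, k3] as OpenCV has them; the pictures are not rectified), "R" (3x3) and "t" (3): a world point X has camera coordinates R X + t. Camera axes: x right, y down, z forward; pixel columns grow to the right and rows downward; lengths in m; the calibration is good to about 2 mm. A picture is of the moment at which its call begins. calibration takes no time and is no camera call.
- env.sign_off(): hands the job in; it is judged then, once.
The state is a dict: "time": time; "joint_positions": joint angles; "joint_velocities": joint speeds; "effort": joint torques, N m; "tool_pos": TCP position; "orientation": TCP orientation; "ft_force": force on the tool from outside, world axes, zero at the start; "ft_torque": the same for the moment, N m; "grip_width": opening from 0.0 (shut) to 1.0 (fully open); "grip_force": force on a finger pad.
Only numpy, scipy, OpenCV 4.12 (cv2) and the standard library are available. Lean on these libraries where they do the work, as an engineer would, in place of code of your own. Each camera call takes 0.05 s, during which the arm holds its last target. There are 200 camera calls.

### The job

Take the power bank off its plywood rest and stand it upright on a long thin edge in the open gap between the two blue jaws of the bench stand, roughly centred, and let go of it. Then pull the red plunger knob up, slide the near jaw one hole along towards the power bank and let the pin drop fully home in that next hole. Finish while still gripping the knob and holding the pin down in the hole, with the power bank left standing between the jaws and the bottle and spools around undisturbed.

Things in the scene. Friction and masses are not known exactly. Their poses are not given: they have to be found in the camera images.
- bank_center (a point): Centre of the loose power bank, a black and orange flat block, 0.15 to 0.3 kg. Its x axis runs along its 68 mm width, y along its 136 mm length, z through its 22 mm thickness. At the start it leans 28 deg from vertical, top edge towards the robot, x pointing down the slope, z away from the robot and up. Standing on edge on the stand, the centre is at z = 0.046.
- power_bank: The same power bank; origin at the centre of the 68 x 136 mm face that lies on the rest, same axes. With the tool tilted 28 deg the fingers can take it across its thickness by the upper long edge.
- rest: Fixed plywood rest; origin on the worktop 83 mm in front (robot side) of the middle of its base. Two prongs, 22 mm wide, 48 mm left and right of the middle, carry the power bank from the robot's side up to 36 mm along its 68 mm width; a lip 6 mm high keeps its lower edge. Between the prongs (74 mm) the space behind the power bank is free.
- stand: Fixed bench stand; base plate 210 x 174 mm, top at z = 0.012; origin at the centre of its underside. Its x axis points from the near (sliding) to the far (fixed) blue jaw. Far jaw's face at x = 68 mm; near jaw's at x = 18.5 mm at the start (gap 49.5 mm), 43.5 mm at the next hole (gap 24.5 mm). Jaws 120 mm wide (y), tops at z = 0.042. Row of holes along x at y = 38 mm.
- slot (a point): Point on the top of the base plate in the middle of the open gap (at x = +43.5 mm, y = 0 of the stand), where the power bank is to stand; the jaw then pushes it the rest of the way.
- knob (a point): Middle of the red plunger knob on the side arm of the near jaw: round, upright, 24 mm diameter, reaching 13 mm above and below this point; the metal boss under it lies 17 mm below this point. It moves with jaw and plunger; z = 0.065 with the pin home.
- next_hole (a point): Mouth of the next hole in the steel strip (9 mm wide for the 6 mm round-ended pin, at z = 0.012). The pin is straight below the knob and 25 mm short of this hole at the start; the sliding direction is the stand's x.
- plunger (a joint): How far the knob and pin are pulled up, m: 0 = pin home, 8 mm deep in its hole; above 0.008 the pin is clear of the strip; stop at 0.016. A spring pulls it down with 5 N at 0 and 8 N at the stop.
- jaw (a joint): Travel of the near jaw along the stand's x, m: 0 = start hole, 0.025 = next hole towards the far jaw (more holes at -0.025 and 0.050). It slides with about 2 N of friction when the pin is clear, and stays where it is left; a pin in its hole stops it (1.5 mm play either way). Between the holes the pin rides on the strip.
- dropper_bottle: Bystander: brown dropper bottle, 33 mm wide and 102 mm high, standing at the left; origin under its centre.
- spool_1: Bystander: red thread spool, 32 mm wide, 52 mm high, standing at the back; origin under its centre.
- spool_2: Bystander: blue thread spool, 32 mm wide, 46 mm high, standing at the right; origin under its centre.

How it is judged:
On the way, in this order (a step that is already met when the one before it is completed fails the run):
1. the power bank stands upright on a long edge in the open gap, let go, with the jaw still at its first hole ((angle between bank_center's own x axis and vertical below 0.1 rad or angle between bank_center's own x axis and vertical above 3.04 rad) and x of bank_center in the frame of stand between 0.026 and 0.061 m and y of bank_center in the frame of stand between -0.03 and 0.03 m and height (world z) of bank_center between 0.042 and 0.05 m and linear speed of power_bank below 0.02 m/s and contact force between the fingers and power_bank below 0.1 N and value of joint jaw below 0.004 m and value of joint plunger below 0.003 m), for 0.2 s.
2. the plunger is pulled clear of the first hole with the power bank standing in the gap ((angle between bank_center's own x axis and vertical below 0.1 rad or angle between bank_center's own x axis and vertical above 3.04 rad) and x of bank_center in the frame of stand between 0.026 and 0.061 m and y of bank_center in the frame of stand between -0.03 and 0.03 m and height (world z) of bank_center between 0.042 and 0.05 m and value of joint plunger above 0.0075 m and value of joint jaw below 0.012 m), for 0.05 s.
At the end, for the whole second after the job is handed in: Jaw at the next hole (25 +/- 3 mm), plunger within 2 mm of home, fingers on the knob with over 2 N. Power bank untouched, at rest, within 0.1 rad of upright on a long edge, centre 42 to 50 mm high, between the jaws (51 to 61 mm along the stand), within 30 mm of centred ((angle between bank_center's own x axis and vertical below 0.1 rad or angle between bank_center's own x axis and vertical above 3.04 rad) and x of bank_center in the frame of stand between 0.051 and 0.061 m and y of bank_center in the frame of stand between -0.03 and 0.03 m and height (world z) of bank_center between 0.042 and 0.05 m and linear speed of power_bank below 0.02 m/s and contact force between the fingers and power_bank below 0.1 N and value of joint jaw between 0.022 and 0.028 m and value of joint plunger below 0.002 m and contact force between the fingers and plunger above 2 N); the arm keeps its last pose, push and grip.
It fails at once if the dropper bottle is pushed more than 25 mm or tipped over (distance of dropper_bottle from where it was at the start of the episode above 0.025 m or angle between dropper_bottle's own z axis and vertical above 0.5 rad).
It fails at once if the red spool is pushed more than 25 mm or tipped over (distance of spool_1 from where it was at the start of the episode above 0.025 m or angle between spool_1's own z axis and vertical above 0.5 rad).
It fails at once if the blue spool is pushed more than 25 mm or tipped over (distance of spool_2 from where it was at the start of the episode above 0.025 m or angle between spool_2's own z axis and vertical above 0.5 rad).
It also fails if it takes over 48 s, if anything falls off the work surface, if the arm or the gripper's body presses on something with over 40 N, if the wrist force passes 120 N, or if a joint passes its speed limit or range.

## Working session

There is one attempt and no reset: what is moved stays moved. The work goes in short steps, Python scripts to look and compute and a shell command to move; the robot and the scene stay as the last step left them, time stands still between calls to the robot, and variables do not carry over. Pictures are saved under pics/ and viewed, at most 10 in all, crops included, and the job is handed in when it is done.

```bash
mkdir -p pics; ls; python3 - <<'E'
from station import env
import cv2,json
s=env.state();print({k:s[k] for k in('time','tool_pos','orientation','grip_width')})
for n in('scene','top'):
    im=env.get_image(n);cv2.imwrite(f'pics/{n}0.png',im[:,:,::-1]);print(n,env.calibration(n))
E
```

```text
pics
{'time': 0.0, 'tool_pos': array([ 0.16285658, -0.60299841,  0.2217371 ]), 'orientation': array([ 9.91311123e-01,  1.31536069e-01, -1.34293420e-04, -7.08304147e-04]), 'grip_width': 1.0009929546870617}
scene {'vfov': 54.249471168935905, 'cx': 258.93200453793696, 'cy': 200.0197400223712, 'dist': array([-0.12555336,  0.        ,  0.        ,  0.        ,  0.        ]), 'R': array([[-0.50035219, -0.86547614, -0.024469  ],
       [-0.48024552,  0.30093467, -0.82389476],
       [ 0.72042483, -0.40048642, -0.56621436]]), 't': array([0.26833154, 0.33741583, 0.60159385])}
top {'vfov': 50.022677186175706, 'cx': 258.0142436528163, 'cy': 187.90316385372248, 'dist': array([0.01087227, 0.        , 0.        , 0.        , 0.        ]), 'R': array([[ 0.00390807, -0.99998263, -0.00441176],
       [-0.98221252, -0.0030103 , -0.1877485 ],
       [ 0.18773196,  0.00506702, -0.98220723]]), 't': array([-0.0012929 ,  0.55224081,  0.993319  ])}
```

View pics/scene0.png

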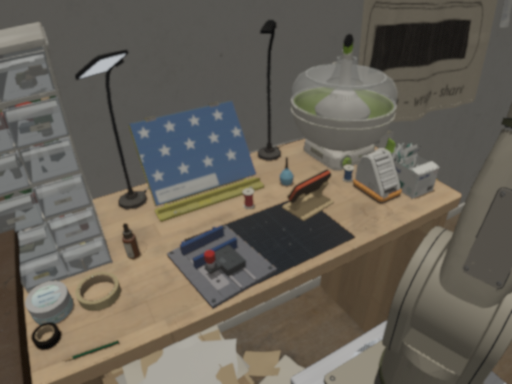

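View pics/top0.png

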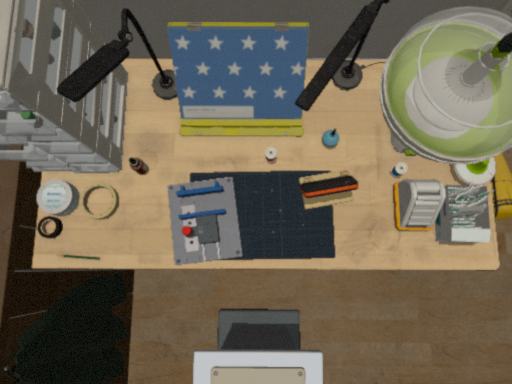

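The top view shows the stand at about px (205,220), with jaws at rows 188 and 213 and the red knob at (187,231). The bank and its rest are at (328,188), the bottle at (138,165), the red spool at (271,154) and the blue spool at (400,169). I'll zoom in.

```bash
python3 - <<'E'
import cv2
t=cv2.imread('pics/top0.png');s=cv2.imread('pics/scene0.png')
a=cv2.resize(t[160:270,160:370],None,fx=3.8,fy=3.8,interpolation=cv2.INTER_CUBIC)
cv2.imwrite('pics/topz.png',a)
b=cv2.resize(s[160:310,160:360],None,fx=4,fy=4,interpolation=cv2.INTER_CUBIC)
cv2.imwrite('pics/scz.png',b)
E
```

```text
(no output)
```

View pics/topz.png

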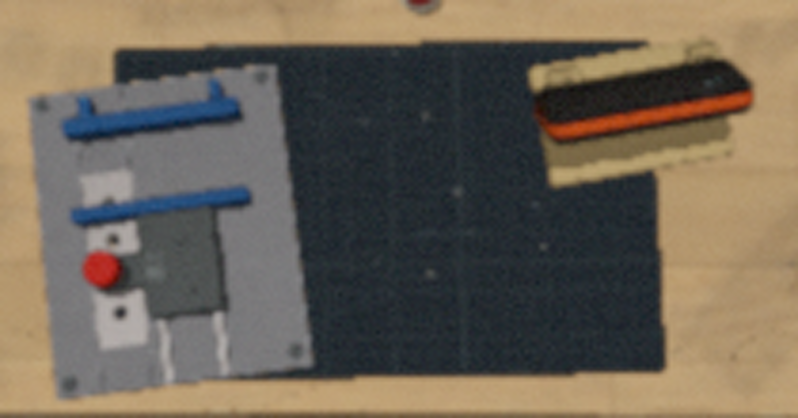

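View pics/scz.png

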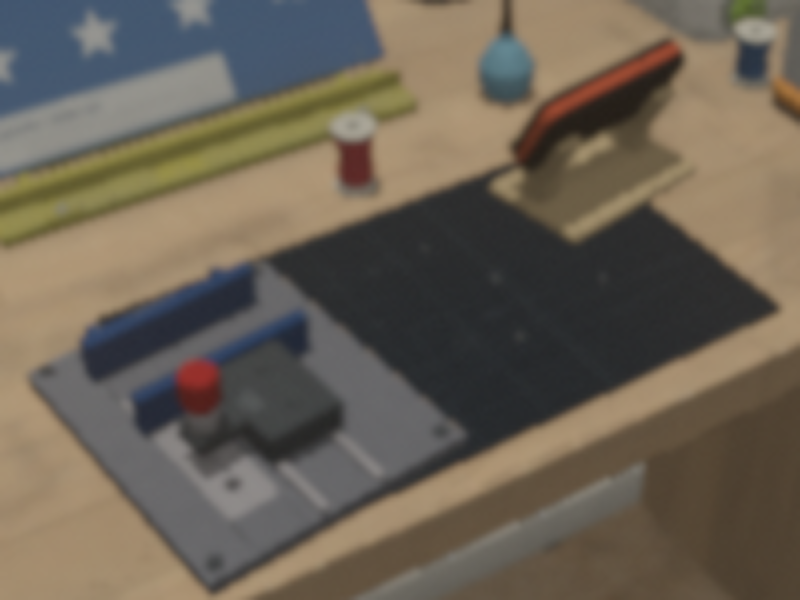

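The knob is at top px (187,231) and the orange bank edge runs (303,194)-(357,186). The stand plate corners are clear too, so I'll measure these.

```bash
cat > h.py <<'E'
import cv2,numpy as np
from station import env
C={n:env.calibration(n) for n in('scene','top')}
def ray(n,uv):
    c=C[n];f=192/np.tan(np.radians(c['vfov']/2));K=np.array([[f,0,c['cx']],[0,f,c['cy']],[0,0,1]])
    p=cv2.undistortPoints(np.array(uv,float).reshape(-1,1,2),K,np.array(c['dist'])).reshape(-1,2)
    d=np.c_[p,np.ones(len(p))]@c['R'];return -c['R'].T@c['t'],d/np.linalg.norm(d,axis=1,keepdims=True)
def onz(n,uv,z):
    o,d=ray(n,uv);return o+d*((z-o[2])/d[:,2])[:,None]
def tri(a,b):
    o1,d1=ray('top',a);o2,d2=ray('scene',b);out=[]
    for p,q in zip(d1,d2):
        s=np.linalg.lstsq(np.c_[p,-q],o2-o1,rcond=None)[0];A=o1+s[0]*p;B=o2+s[1]*q
        out.append(np.r_[(A+B)/2,np.linalg.norm(A-B)])
    return np.array(out)
def mask(im,h0,h1,s0,v0,box):
    hsv=cv2.cvtColor(im,cv2.COLOR_BGR2HSV);h=hsv[...,0].astype(int)
    hit=((h>=h0)&(h<=h1)) if h0<=h1 else ((h>=h0)|(h<=h1))
    m=hit&(hsv[...,1]>s0)&(hsv[...,2]>v0);z=np.zeros_like(m);x0,y0,x1,y1=box;z[y0:y1,x0:x1]=m[y0:y1,x0:x1];return z
def blob(m):
    n,l,s,c=cv2.connectedComponentsWithStats(m.astype(np.uint8));i=1+np.argmax(s[1:,4]);ys,xs=np.nonzero(l==i);return np.c_[xs,ys].astype(float)
def ends(P):
    c=P.mean(0);u=np.linalg.svd(P-c,full_matrices=False)[2][0];u*=np.sign(u[0]);t=(P-c)@u;return c,c+u*t.min(),c+u*t.max(),np.ptp((P-c)@np.array([-u[1],u[0]]))
E
cat > m1.py <<'E'
from h import *
np.set_printoptions(precision=4,suppress=True)
t=cv2.imread('pics/top0.png');s=cv2.imread('pics/scene0.png')
cor=np.array([[30,98],[275,65],[313,365],[60,397]])/3.8+160
P=onz('top',cor-[0.4,0.4],.012);print('plate',P[:,:2].tolist(),'sides',[np.linalg.norm(P[i]-P[(i+1)%4]) for i in range(4)],'c',P.mean(0))
for e in (P[0]-P[3],P[1]-P[2],P[0]-P[1],P[3]-P[2]):print('yaw',np.degrees(np.arctan2(e[1],e[0])))
k1=blob(mask(t,172,8,120,80,(170,215,205,245)));k2=blob(mask(s,172,8,120,80,(195,240,225,270)))
print('knob',k1.mean(0),len(k1),k2.mean(0),len(k2),tri(k1.mean(0),k2.mean(0)),onz('top',k1.mean(0),.072))
o1=ends(blob(mask(t,2,16,150,110,(295,165,365,205))));o2=ends(blob(mask(s,172,16,140,90,(285,165,335,205))))
print(o1,o2);print('orange',tri(np.array(o1[:3]),np.array(o2[:3])))
for box in((170,176,225,200),(170,204,228,220)):
    b=ends(blob(mask(t,100,125,100,50,box)));print('jaw',b,onz('top',np.array(b[:3]),.042))
E
python3 m1.py
```

```text
plate [[0.5659801339494732, 0.24027809262991634], [0.5900011250332272, 0.07011116451938447], [0.3832685026813531, 0.04122385293683096], [0.36150994138871495, 0.21080589326502286]] sides [np.float64(0.17185398289018705), np.float64(0.20874111697255557), np.float64(0.17097222988368022), np.float64(0.20658332503190474)] c [0.4752 0.1406 0.012 ]
yaw 8.202084798508949
yaw 7.95459019827487
yaw 98.03486056161927
yaw 97.31150138038629
knob [186.3611 230.4306] 72 [209.1111 255.3232] 99 [[0.4426 0.1763 0.07   0.0015]] [[0.4421 0.1753 0.072 ]]
(array([331.0622, 190.    ]), array([304.1166, 194.6726]), array([357.2529, 185.4583]), np.float64(3.662139478946446)) (array([310.9122, 180.5541]), array([293.7627, 189.5475]), array([328.2438, 171.465 ]), np.float64(3.9749527749947293))
orange [[ 0.5425 -0.1737  0.0935  0.0092]
 [ 0.5303 -0.1085  0.0937  0.0079]
 [ 0.5521 -0.2384  0.0972  0.0054]]
jaw (array([199.331 , 190.2711]), array([176.7685, 193.2417]), array([222.0371, 187.2816]), np.float64(10.56401183932511)) [[0.5476 0.1512 0.042 ]
 [0.5397 0.2087 0.042 ]
 [0.5556 0.0931 0.042 ]]
jaw (array([202.1508, 213.6369]), array([178.9705, 216.783 ]), array([224.9381, 210.5441]), np.float64(4.353202218872525)) [[0.4873 0.1421 0.042 ]
 [0.4791 0.2006 0.042 ]
 [0.4954 0.0845 0.042 ]]
```

The knob comes out at stand (-28, 39) mm and the near jaw at x=12 mm, both matching the given geometry. The bank's orange edge has a 9 mm ray gap between views, so I'll look closer.

```bash
python3 - <<'E'
import cv2,numpy as np
t=cv2.imread('pics/top0.png');s=cv2.imread('pics/scene0.png')
f=lambda a:cv2.resize(a,None,fx=10,fy=10,interpolation=cv2.INTER_CUBIC)
g=f(t[170:200,295:365]);h=f(s[166:196,280:350])
o=np.vstack([g,h]);o=cv2.convertScaleAbs(o,alpha=1.7,beta=20);cv2.imwrite('pics/bz.png',o)
E
```

```text
(no output)
```

View pics/bz.png

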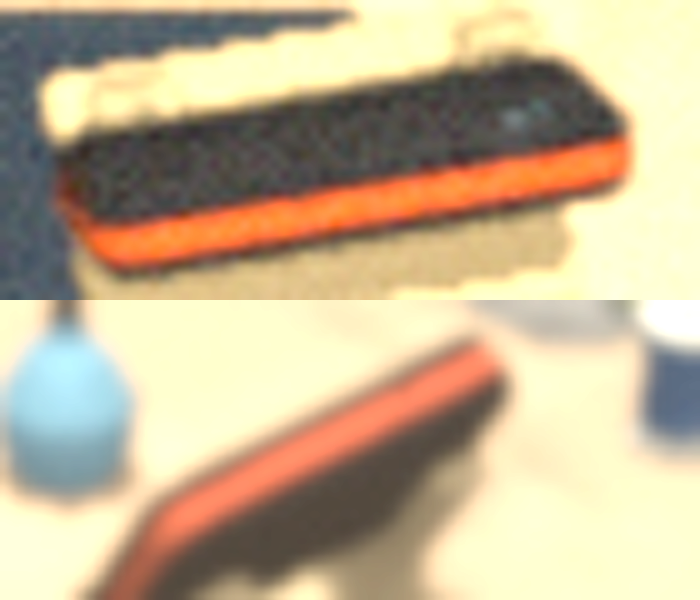

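The orange band runs along the middle of the upper edge, and the chamfered ends differ between the views. I'll intersect the two viewing planes of the band instead.

```bash
cat > m2.py <<'E'
from h import *
np.set_printoptions(precision=4,suppress=True)
t=cv2.imread('pics/top0.png');s=cv2.imread('pics/scene0.png')
def plane(n,P,lo,hi):
    P=P[(P[:,0]>lo)&(P[:,0]<hi)];xs=np.unique(P[:,0]);ym=np.array([P[P[:,0]==x,1].mean() for x in xs])
    a=np.polyfit(xs,ym,1);o,d=ray(n,[[lo,np.polyval(a,lo)],[hi,np.polyval(a,hi)]]);m=np.cross(*d);m/=np.linalg.norm(m);return o,m,a
p1=blob(mask(t,2,16,150,110,(295,165,365,205)));p2=blob(mask(s,172,16,140,90,(285,165,345,205)))
o1,n1,a1=plane('top',p1,312,350);o2,n2,a2=plane('scene',p2,299,324)
d=np.cross(n1,n2);d/=np.linalg.norm(d);d*=np.sign(d[1])
q=np.linalg.lstsq(np.array([n1,n2,d]),np.array([n1@o1,n2@o2,0]),rcond=None)[0]
print('dir',d,'yaw',np.degrees(np.arctan2(-d[0],d[1])))
def pt(n,u,v):
    o,r=ray(n,[[u,v]]);s=np.linalg.lstsq(np.c_[d,-r[0]],o-q,rcond=None)[0];return q+s[0]*d
for n,a,us in(('top',a1,(p1[:,0].min(),304.5,358,p1[:,0].max())),('scene',a2,(295,296.5,329,p2[:,0].max()))):
    print(n,[(u,pt(n,u,np.polyval(a,u))) for u in us])
# rest base plate visible near edge corners & prong feet in top
print('rest near corners z~.005',onz('top',np.array([[549,187],[732,152]])/3.8+160,.005))
E
python3 m2.py
```

```text
dir [-0.1779  0.984   0.005 ] yaw 10.250177201524412
top [(np.float64(304.0), array([ 0.5263, -0.1105,  0.1012])), (304.5, array([ 0.5266, -0.1117,  0.1012])), (358, array([ 0.55  , -0.2416,  0.1006])), (np.float64(357.0), array([ 0.5496, -0.2391,  0.1006]))]
scene [(295, array([ 0.5251, -0.1037,  0.1013])), (296.5, array([ 0.5261, -0.1091,  0.1012])), (329, array([ 0.5488, -0.2346,  0.1006])), (np.float64(328.0), array([ 0.548 , -0.2304,  0.1006]))]
rest near corners z~.005 [[ 0.5046 -0.1215  0.005 ]
 [ 0.5296 -0.2489  0.005 ]]
```

```bash
cat > plan.py <<'E'
from h import *
from scipy.spatial.transform import Rotation as Ro
np.set_printoptions(precision=3,suppress=True)
cy,sy=np.cos,np.sin
def bankR(yawdeg,tilt):  # tool y = bank z, tool z = bank x
    a,b=np.radians(yawdeg),np.radians(tilt);h=np.array([cy(a),sy(a),0]);up=np.array([0,0,1])
    return np.c_[[-sy(a),cy(a),0],cy(b)*h+sy(b)*up,sy(b)*h-cy(b)*up]
def rel(p,R,s=None):
    s=s or env.state();Q=Ro.from_quat(s['orientation']);
    return np.r_[Q.inv().apply(np.array(p)-s['tool_pos'])*1000,(Q.inv()*Ro.from_matrix(R)).as_rotvec()]
T=np.array([.538,-.175,.101]);RB=bankR(10.4,28)
S=np.array([.4752,.1406,0]);YS=7.9
def stand(x,y,z):
    a=np.radians(YS);return S+[cy(a)*x-sy(a)*y,sy(a)*x+cy(a)*y,z]
def show():
    s=env.state();print(round(s['time'],2),s['tool_pos'],Ro.from_quat(s['orientation']).as_matrix()[:,2],'F',s['ft_force'],'w',s['grip_width']*87,s['grip_force'])
E
python3 -c "
from plan import *
print(rel([.34,-.30,.30],RB)); print(rel(T-.08*RB[:,2],RB)); print(stand(.0435,0,0))"
```

```text
[ 250.045 -246.497  -77.851   -0.395    0.362   -1.457]
[ 436.364 -318.482   50.59    -0.395    0.362   -1.457]
[0.518 0.147 0.   ]
```

```bash
python3 -m handwheel '[[[60,-60,-78,0,0,-0.2,0],[250,-246,-78,-0.395,0.362,-1.457,0],[250,-246,-78,-0.395,0.362,-1.457,0],[250,-246,-78,-0.395,0.362,-1.457,0],[250,-246,-78,-0.395,0.362,-1.457,0],[250,-246,-78,-0.395,0.362,-1.457,0],[250,-246,-78,-0.395,0.362,-1.457,0],[250,-246,-78,-0.395,0.362,-1.457,0],[250,-246,-78,-0.395,0.362,-1.457,0],[250,-246,-78,-0.395,0.362,-1.457,0]]]' 30
python3 -c "
from plan import *
print(rel(T-.08*RB[:,2],RB))"
```

```text
time: 0.93
tool_pos: [0.3436, -0.2954, 0.3022]
orientation: [0.729, 0.655, 0.151, 0.127]
ft_force: [-0.2, -0.2, 0.2]
grip_width: 1.001
grip_force: 0.0
[121.114  81.751 182.742  -0.086   0.071  -0.275]
```

```bash
python3 -m handwheel '[[[61,41,90,-0.043,0.036,-0.138,0],[121,82,183,-0.086,0.071,-0.275,0],[121,82,183,-0.086,0.071,-0.275,0],[121,82,183,-0.086,0.071,-0.275,0],[121,82,183,-0.086,0.071,-0.275,0],[121,82,183,-0.086,0.071,-0.275,0],[121,82,183,-0.086,0.071,-0.275,0],[121,82,183,-0.086,0.071,-0.275,0]]]'
python3 -c "
from plan import *
show();print(rel(T-.08*RB[:,2],RB),rel(T+.03*RB[:,2],RB))
im=env.get_image('scene');t=env.get_image('top')
f=lambda a:cv2.resize(a[:,:,::-1],None,fx=4,fy=4,interpolation=cv2.INTER_CUBIC)
cv2.imwrite('pics/a.png',np.hstack([f(im[115:215,255:355]),f(t[130:230,280:380])]))"
```

```text
time: 1.6
tool_pos: [0.4989, -0.1873, 0.1685]
orientation: [0.626, 0.742, 0.185, 0.152]
ft_force: [-0.9, 0.1, 0.4]
grip_width: 1.0
grip_force: 0.0
1.6 [ 0.499 -0.187  0.169] [ 0.458  0.085 -0.885] F [-0.923  0.124  0.354] w 87.00210932083954 0.0
[ 5.13   4.164 -1.3   -0.004 -0.001 -0.012] [  5.043   4.633 108.699  -0.004  -0.001  -0.012]
```

View pics/a.png

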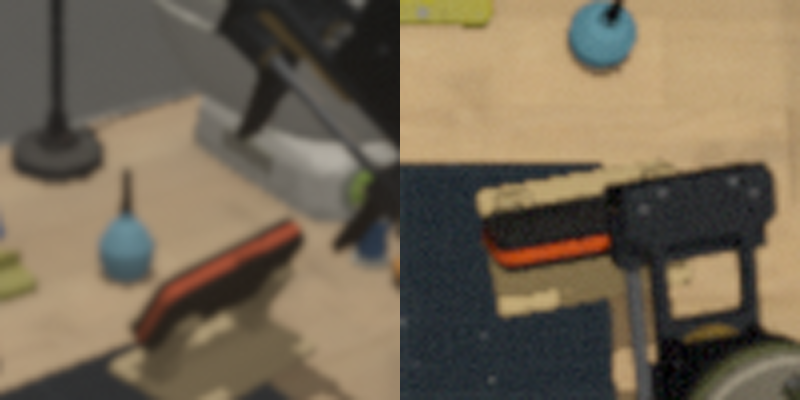

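```bash
python3 -m handwheel '[[[5,5,30,0,0,-0.012,0],[5,5,55,0,0,-0.012,0],[5,5,80,0,0,-0.012,0],[5,5,100,0,0,-0.012,0],[5,5,109,0,0,-0.012,0],[5,5,109,0,0,-0.012,0],[5,5,109,0,0,-0.012,0]]]'
python3 -c "
from plan import *
show();print(rel(T+.03*RB[:,2],RB))
im=env.get_image('scene');t=env.get_image('top')
f=lambda a:cv2.resize(a[:,:,::-1],None,fx=4,fy=4,interpolation=cv2.INTER_CUBIC)
cv2.imwrite('pics/b.png',np.hstack([f(im[135:215,255:355]),f(t[145:225,290:390])]))"
```

```text
time: 2.28
tool_pos: [0.5524, -0.175, 0.0764]
orientation: [0.622, 0.745, 0.184, 0.155]
ft_force: [-0.3, -1.2, -0.3]
grip_width: 1.0
grip_force: 0.0
2.28 [ 0.552 -0.175  0.076] [ 0.46   0.082 -0.884] F [-0.321 -1.171 -0.275] w 87.01563649345142 0.0
[ 2.643 -0.923  1.598 -0.003  0.003 -0.002]
```

View pics/b.png

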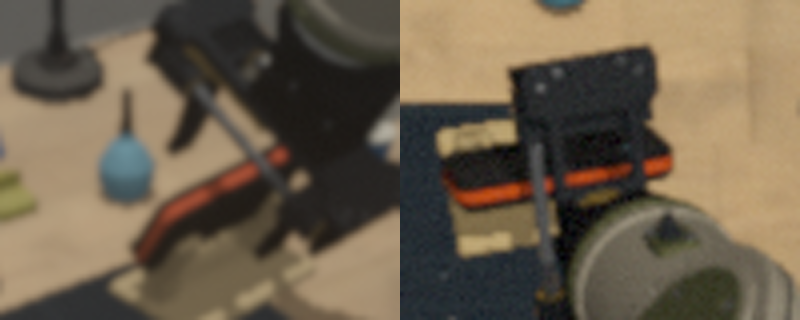

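The fingers straddle the upper edge near its middle, so I'll close.

```bash
python3 -m handwheel '[[[2,-1,1,0,0,0,100],[2,-1,1,0,0,0,150],[2,-1,1,0,0,0,255],[2,-1,1,0,0,0,255],[2,-1,1,0,0,0,255],[2,-1,1,0,0,0,255],[2,-1,1,0,0,0,255],[2,-1,1,0,0,0,255],[2,-1,1,0,0,0,255],[2,-1,1,0,0,0,255]]]' 30
python3 -c "
from plan import *
show()"
```

```text
time: 3.22
tool_pos: [0.5519, -0.1723, 0.0743]
orientation: [0.622, 0.745, 0.184, 0.155]
ft_force: [0.0, -0.7, -0.7]
grip_width: 0.325
grip_force: 0.0
3.22 [ 0.552 -0.172  0.074] [ 0.46   0.082 -0.884] F [ 0.016 -0.719 -0.678] w 28.26220420419946 0.0
```

```bash
python3 -m handwheel '[[[0,0,0,0,0,0,255],[0,0,0,0,0,0,255],[0,0,0,0,0,0,255],[0,0,0,0,0,0,255],[0,0,0,0,0,0,255]]]' 30
python3 -c "
from plan import *
show()"
```

```text
time: 3.63
tool_pos: [0.552, -0.1722, 0.0744]
orientation: [0.622, 0.745, 0.184, 0.155]
ft_force: [1.9, 1.0, -0.2]
grip_width: 0.254
grip_force: 30.0
3.63 [ 0.552 -0.172  0.074] [ 0.46   0.082 -0.884] F [ 1.926  0.989 -0.212] w 22.078699498984083 29.99352876562625
```

```bash
python3 -m handwheel '[[[0,0,-6,0,0,0,255],[0,0,-16,0,0,0,255],[0,0,-32,0,0,0,255],[0,0,-55,0,0,0,255],[0,0,-85,0,0,0,255],[0,0,-110,0,0,0,255],[0,0,-110,0,0,0,255],[0,0,-110,0,0,0,255]]]'
python3 -c "
from plan import *
show();print(rel(stand(.0435,0,.15),bankR(YS,0)))"
```

```text
time: 4.3
tool_pos: [0.501, -0.1821, 0.1725]
orientation: [0.622, 0.745, 0.184, 0.156]
ft_force: [-0.1, -0.1, -3.2]
grip_width: 0.247
grip_force: 30.0
4.3 [ 0.501 -0.182  0.173] [ 0.461  0.08  -0.884] F [-0.09  -0.146 -3.168] w 21.488879096750356 29.990653262939304
[320.467  56.586  54.181   0.487  -0.007   0.041]
```

```bash
python3 -m handwheel '[[[20,4,2,0.05,0,0,255],[50,10,8,0.12,0,0.01,255],[85,18,14,0.19,0,0.02,255],[120,26,20,0.25,0,0.02,255],[160,34,27,0.31,-0.003,0.03,255],[200,42,34,0.37,-0.005,0.03,255],[240,48,41,0.42,-0.006,0.04,255],[275,52,47,0.46,-0.007,0.041,255],[305,55,52,0.48,-0.007,0.041,255],[320,57,54,0.487,-0.007,0.041,255]]]'
python3 -m handwheel '[[[0,0,0,0,0,0,255],[0,0,0,0,0,0,255],[0,0,0,0,0,0,255],[0,0,0,0,0,0,255]]]'
python3 -c "
from plan import *
show();print(rel(stand(.0435,0,.15),bankR(YS,0)))
im=env.get_image('scene');t=env.get_image('top')
f=lambda a:cv2.resize(a[:,:,::-1],None,fx=4,fy=4,interpolation=cv2.INTER_CUBIC)
cv2.imwrite('pics/c.png',np.hstack([f(im[180:310,155:255]),f(t[140:270,150:250])]))"
```

```text
time: 5.13
tool_pos: [0.517, 0.1525, 0.148]
orientation: [0.654, 0.756, -0.0, -0.004]
ft_force: [-0.0, -0.7, -1.7]
grip_width: 0.253
grip_force: 30.0
time: 5.47
tool_pos: [0.5185, 0.1456, 0.1495]
orientation: [0.657, 0.754, -0.0, -0.001]
ft_force: [0.1, -0.8, -1.7]
grip_width: 0.251
grip_force: 30.0
5.47 [0.519 0.146 0.15 ] [-0.002  0.001 -1.   ] F [ 0.076 -0.846 -1.683] w 21.829270439953966 29.990863264538348
[ 0.973 -0.087 -0.493 -0.002 -0.001 -0.001]
```

View pics/c.png

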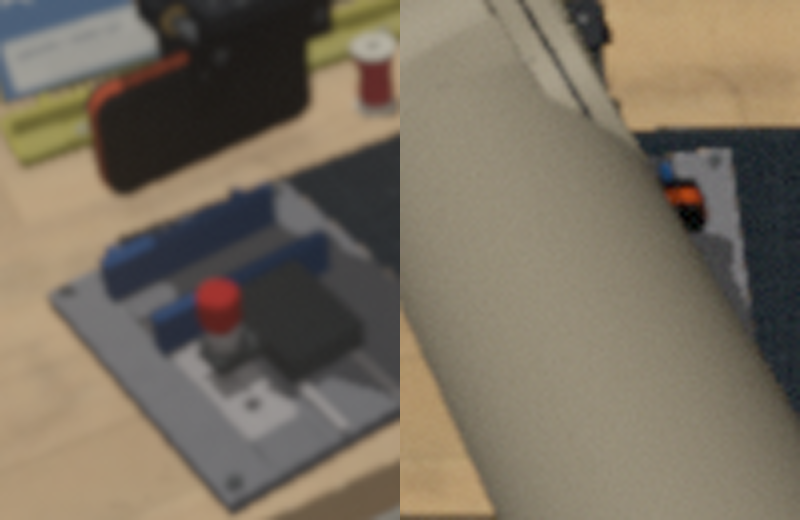

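The bank hangs upright above the gap, parallel to the jaws. I'll lower it.

```bash
python3 -m handwheel '[[[1,0,15,0,0,0,255],[1,0,35,0,0,0,255],[1,0,55,0,0,0,255],[1,0,72,0,0,0,255],[1,0,84,0,0,0,255],[1,0,91,0,0,0,255],[1,0,95,0,0,0,255],[1,0,95,0,0,0,255],[1,0,95,0,0,0,255]]]'
python3 -m handwheel '[[[0,0,1,0,0,0,255],[0,0,2,0,0,0,255],[0,0,2,0,0,0,255]]]'
python3 -m handwheel '[[[0,0,1,0,0,0,255],[0,0,1.5,0,0,0,255],[0,0,1.5,0,0,0,255]]]'
```

```text
time: 6.32
tool_pos: [0.5187, 0.1482, 0.0557]
orientation: [0.657, 0.754, 0.001, -0.001]
ft_force: [0.4, -0.0, -0.5]
grip_width: 0.248
grip_force: 30.0
time: 6.57
tool_pos: [0.5185, 0.1482, 0.0534]
orientation: [0.656, 0.754, 0.0, -0.001]
ft_force: [0.1, -0.1, -1.4]
grip_width: 0.252
grip_force: 30.0
time: 6.82
tool_pos: [0.5182, 0.1481, 0.0515]
orientation: [0.656, 0.754, 0.0, -0.001]
ft_force: [0.2, 0.3, -1.5]
grip_width: 0.251
grip_force: 30.0
```

```bash
for i in 1 2 3; do python3 -m handwheel '[[[0,0,0.5,0,0,0,255],[0,0,1,0,0,0,255],[0,0,1,0,0,0,255]]]' | egrep 'tool|ft_f'; done
```

```text
tool_pos: [0.5183, 0.1482, 0.0508]
ft_force: [-0.6, -0.9, 1.2]
tool_pos: [0.5184, 0.1482, 0.0507]
ft_force: [-6.5, -2.0, 15.3]
tool_pos: [0.5184, 0.1483, 0.0507]
ft_force: [-10.6, -4.3, 26.3]
```

```bash
python3 -m handwheel '[[[0,0,-1,0,0,0,255],[0,0,-2,0,0,0,255],[0,0,-2,0,0,0,255]]]' | egrep 'tool|ft_f'
python3 -m handwheel '[[[0,0,0,0,0,0,175],[0,0,0,0,0,0,165],[0,0,0,0,0,0,150],[0,0,0,0,0,0,130],[0,0,0,0,0,0,110],[0,0,0,0,0,0,100],[0,0,0,0,0,0,90]]]'
python3 - <<'E'
from plan import *
show()
im=env.get_image('scene')
cv2.imwrite('pics/d.png',cv2.resize(im[180:300,150:270,::-1],None,fx=4,fy=4,interpolation=cv2.INTER_CUBIC))
E
```

```text
tool_pos: [0.5184, 0.1482, 0.0508]
ft_force: [-0.8, -1.1, 5.4]
time: 8.4
tool_pos: [0.5182, 0.1481, 0.0505]
orientation: [0.656, 0.754, 0.0, -0.001]
ft_force: [-0.1, 0.4, -0.7]
grip_width: 0.6
grip_force: 0.0
8.4 [0.518 0.148 0.051] [-0.001  0.002 -1.   ] F [-0.132  0.406 -0.692] w 52.1927511404417 0.0
```

View pics/d.png

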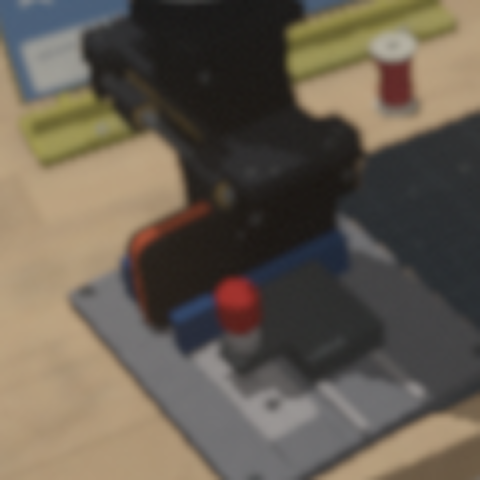

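The bank stands free. I'll raise the tool and turn to the knob.

```bash
python3 -m handwheel '[[[0,0,-5,0,0,0,90],[0,0,-20,0,0,0,90],[0,0,-50,0,0,0,90],[0,0,-85,0,0,0,90],[0,0,-85,0,0,0,90]]]' | egrep 'time|tool|ft_f'
python3 - <<'E'
from plan import *
s=env.state();print(s['joint_positions'])
def R(y):
    a=np.radians(y);return np.c_[[cy(a),sy(a),0],[sy(a),-cy(a),0],[0,0,-1]]
for y in(7.9,187.9):print(rel([.4424,.1755,.125],R(y)))
E
```

```text
time: 8.87
tool_pos: [0.5212, 0.1497, 0.1419]
ft_force: [1.7, 1.4, 1.3]
[ 0.368  0.319 -0.852  1.755  0.259  1.177 -0.419]
[ 36.474 -74.529  16.462   0.004  -0.008   1.572]
[ 36.474 -74.529  16.462   0.008   0.004  -1.57 ]
```

```bash
python3 -m handwheel '[[[5,-8,10,0,0,0.12,90],[10,-16,13,0,0,0.24,90],[20,-40,16,0,0,0.5,90],[36,-75,16,0,0,0.9,90],[36,-75,16,0,0,1.57,90],[36,-75,16,0,0,1.57,90],[36,-75,16,0,0,1.57,90],[36,-75,16,0,0,1.57,90],[36,-75,16,0,0,1.57,90],[36,-75,16,0,0,1.57,90]]]'
python3 -m handwheel '[[[0,0,0,0,0,0.2,90],[0,0,0,0,0,0.2,90],[0,0,0,0,0,0.2,90]]]' >/dev/null
cat > k.py <<'E'
from plan import *
def R(y):
    a=np.radians(y);return np.c_[[cy(a),sy(a),0],[sy(a),-cy(a),0],[0,0,-1]]
E
python3 - <<'E'
from k import *
show();print(env.state()['joint_positions'][6],rel([.4424,.1755,.054],R(7.9)))
im=env.get_image('scene')
cv2.imwrite('pics/e.png',cv2.resize(im[180:300,150:270,::-1],None,fx=4,fy=4,interpolation=cv2.INTER_CUBIC))
E
```

```text
time: 9.7
tool_pos: [0.4392, 0.1735, 0.12]
orientation: [0.973, 0.23, -0.0, -0.001]
ft_force: [0.5, -0.6, 0.5]
grip_width: 0.647
grip_force: 0.0
9.95 [0.439 0.174 0.12 ] [-0.001  0.002 -1.   ] F [-0.264  1.334  0.502] w 56.312612073346315 0.0
-1.8628640183778473 [ 3.67  -0.956 66.009 -0.002  0.     0.128]
```

```bash
python3 -m handwheel '[[[4,-1,10,0,0,0.06,90],[4,-1,25,0,0,0.128,90],[4,-1,38,0,0,0.128,90],[4,-1,46,0,0,0.128,90],[4,-1,46,0,0,0.128,90],[4,-1,46,0,0,0.128,90]]]' | egrep 'time|tool|ft_f'
python3 -m handwheel '[[[0,0,5,0,0,0,90],[0,0,10,0,0,0,90],[0,0,15,0,0,0,90],[0,0,18,0,0,0,90],[0,0,18,0,0,0,90],[0,0,18,0,0,0,90]]]' | egrep 'time|tool|ft_f'
python3 - <<'E'
from k import *
show();print(rel([.4424,.1755,.054],R(7.9)))
im=env.get_image('scene')
cv2.imwrite('pics/f.png',im[:,:,::-1])
im=im[:,:,::-1].copy()
k=blob(mask(im,172,8,120,80,(195,240,225,270)));print(k.mean(0),len(k))
E
```

```text
time: 10.5
tool_pos: [0.4425, 0.1755, 0.0738]
ft_force: [0.1, 0.1, 1.2]
time: 11.0
tool_pos: [0.4425, 0.1755, 0.0556]
ft_force: [-0.3, -0.3, 0.8]
11.0 [0.442 0.175 0.056] [-0.002  0.002 -1.   ] F [-0.303 -0.268  0.843] w 56.005728769299395 0.0
[-0.071 -0.046  1.574 -0.002  0.001  0.004]
[209.168 255.97 ] 101
```

```bash
python3 -m handwheel '[[[0,0,1,0,0,0,180],[0,0,1,0,0,0,255],[0,0,1,0,0,0,255],[0,0,1,0,0,0,255],[0,0,1,0,0,0,255],[0,0,1,0,0,0,255],[0,0,1,0,0,0,255],[0,0,1,0,0,0,255],[0,0,1,0,0,0,255]]]' 40
python3 -c "
from k import *
show()"
```

```text
time: 11.8
tool_pos: [0.4426, 0.1757, 0.0548]
orientation: [0.997, 0.071, -0.001, -0.001]
ft_force: [0.3, 1.8, 0.2]
grip_width: 0.259
grip_force: 40.0
11.8 [0.443 0.176 0.055] [-0.001  0.002 -1.   ] F [0.325 1.838 0.221] w 22.507546579667068 39.99998189974576
```

```bash
python3 - <<'E'
from k import *
im=env.get_image('scene')
cv2.imwrite('pics/g.png',cv2.resize(im[190:300,150:270,::-1],None,fx=5,fy=5,interpolation=cv2.INTER_CUBIC))
E
```

```text
(no output)
```

View pics/g.png

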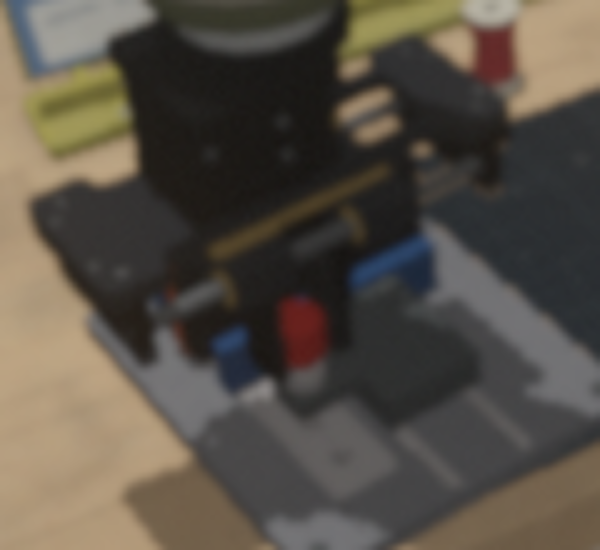

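The fingers hold the knob from both sides. I'll pull it up 12 mm.

```bash
python3 -m handwheel '[[[0,0,-3,0,0,0,255],[0,0,-6,0,0,0,255],[0,0,-9,0,0,0,255],[0,0,-12,0,0,0,255],[0,0,-13,0,0,0,255],[0,0,-13,0,0,0,255]]]' 45
python3 - <<'E'
from k import *
p=env.state()['tool_pos'];a=np.radians(7.9)
print('to +25 along stand x',rel(p+.025*np.array([cy(a),sy(a),0]),R(7.9)))
im=env.get_image('scene')[:,:,::-1].copy();k=blob(mask(im,172,8,120,80,(195,230,225,275)));print(k.mean(0),len(k))
E
```

```text
time: 12.35
tool_pos: [0.4423, 0.1756, 0.0678]
orientation: [0.997, 0.071, -0.001, -0.001]
ft_force: [-0.5, 4.1, -7.3]
grip_width: 0.256
grip_force: 45.0
to +25 along stand x [25.     0.092 -0.035 -0.002  0.001  0.004]
[209.659 251.341] 82
```

```bash
python3 -m handwheel '[[[2,0,0,0,0,0,255],[5,0,0,0,0,0,255],[8,0,0,0,0,0,255],[10,0,0,0,0,0,255],[12,0,0,0,0,0,255],[14,0,0,0,0,0,255],[16,0,0,0,0,0,255],[18,0,0,0,0,0,255],[20,0,0,0,0,0,255],[22,0,0,0,0,0,255]]]'
python3 -m handwheel '[[[1,0,0,0,0,0,255],[2,0,0,0,0,0,255],[3,0,0,0,0,0,255],[3,0,0,0,0,0,255],[3,0,0,0,0,0,255]]]'
```

```text
time: 13.23
tool_pos: [0.4629, 0.1785, 0.0668]
orientation: [0.997, 0.071, -0.002, -0.001]
ft_force: [-3.8, 5.0, -7.6]
grip_width: 0.263
grip_force: 45.0
time: 13.65
tool_pos: [0.4661, 0.179, 0.0669]
orientation: [0.997, 0.071, -0.002, -0.001]
ft_force: [-4.1, 3.9, -7.8]
grip_width: 0.258
grip_force: 45.0
```

```bash
python3 -m handwheel '[[[1,0,0,0,0,0,255],[1,0,0,0,0,0,255],[1,0,3,0,0,0,255],[1,0,6,0,0,0,255],[1,0,6,0,0,0,255]]]'|egrep 'time|tool|ft_f'
python3 -m handwheel '[[[0,0,3,0,0,0,255],[0,0,6,0,0,0,255],[0,0,6.5,0,0,0,255],[0,0,6.5,0,0,0,255]]]'|egrep 'time|tool|ft_f'
```

```text
time: 14.07
tool_pos: [0.4673, 0.1791, 0.0607]
ft_force: [-2.6, 3.9, -7.4]
time: 14.4
tool_pos: [0.4677, 0.1792, 0.0549]
ft_force: [-2.9, 4.5, -4.8]
```

```bash
for i in 1 2; do python3 -m handwheel '[[[0,0,0.5,0,0,0,255],[0,0,0.7,0,0,0,255],[0,0,0.7,0,0,0,255],[0,0,0.7,0,0,0,255]]]'|egrep 'time|tool|ft_f|grip'; done
python3 - <<'E'
from k import *
im=env.get_image('scene')[:,:,::-1].copy();cv2.imwrite('pics/h.png',im)
k=blob(mask(im,172,8,120,80,(195,220,235,275)));print('knob',k.mean(0),len(k))
c=C['scene'];f=192/np.tan(np.radians(c['vfov']/2));K=np.array([[f,0,c['cx']],[0,f,c['cy']],[0,0,1]])
pr=lambda P:cv2.projectPoints(np.array(P,float).reshape(-1,1,3),cv2.Rodrigues(c['R'])[0],c['t'],K,c['dist'])[0].reshape(-1,2)
kn=np.array([.4424,.1755,.065]);a=np.radians(7.9);u=np.array([cy(a),sy(a),0])
print('pred shift home/9mm up',pr([kn+.025*u])-pr([kn]),pr([kn+.025*u+[0,0,.008]])-pr([kn]))
o=ends(blob(mask(im,172,16,130,60,(165,180,215,265))));print('orange left end px',o)
print('pred end of bank, top & bottom', pr([stand(.0545,.068,.075),stand(.0545,.068,.02)]))
E
```

```text
time: 14.73
tool_pos: [0.4683, 0.1793, 0.0548]
ft_force: [-3.6, 3.9, -0.9]
grip_width: 0.26
grip_force: 45.0
time: 15.07
tool_pos: [0.4689, 0.1794, 0.0547]
ft_force: [-2.8, 2.7, 4.7]
grip_width: 0.258
grip_force: 45.0
knob [203.765 249.383] 81
pred shift home/9mm up [[-5.938 -6.009]] [[-6.338 -8.698]]
orange left end px (array([203.769, 249.26 ]), array([202.687, 242.883]), array([204.887, 255.849]), np.float64(8.87316238698569))
pred end of bank, top & bottom [[179.85  239.901]
 [183.308 257.619]]
```

```bash
python3 - <<'E'
from k import *
im=cv2.imread('pics/h.png')
for b in((165,200,195,265),):
    o=blob(mask(im,172,16,110,45,b));print(len(o),ends(o),o.min(0),o.max(0))
    # ray meets vertical end plane of the bank, stand y=.068
    a=np.radians(YS);n=np.array([-sy(a),cy(a),0]);P0=stand(0,.068,0)
    c,r=ray('scene',[o.mean(0),ends(o)[1],ends(o)[2]])
    for d in r:
        X=c+d*((P0-c)@n/(d@n));w=X-S;print('stand x,z',w@[cy(a),sy(a),0],X[2])
E
python3 -m handwheel '[[[0,0,0,0,0,0,255],[0,0,0,0,0,0,255],[0,0,0,0,0,0,255]]]'
```

```text
15 (array([181.267, 237.933]), array([180.148, 240.077]), array([182.216, 236.113]), np.float64(3.12235604103694)) [180. 236.] [183. 240.]
stand x,z 0.04375111446953388 0.08792087123227132
stand x,z 0.05289637142794007 0.07554004580160867
stand x,z 0.03621268969423309 0.0981284093187964
time: 15.37
tool_pos: [0.4689, 0.1795, 0.0547]
orientation: [0.998, 0.071, 0.0, -0.001]
ft_force: [-3.5, 1.8, 5.2]
grip_width: 0.257
grip_force: 45.0
```

The knob's shift in the picture matches the pin home in the next hole. The bank's top corner is at px (180,240), as predicted for it standing at stand x = 54.5 mm. Handing in.

```bash
python3 -c "
from station import env
print(env.sign_off())"
```

```text
the job is handed in; nothing more can be done
None
```

I handed the job in at about 15 s: power bank standing between the jaws, near jaw one hole along, pin home and the knob still gripped at 45 N; no verdict came back, and I did not re-measure the bottle and spools.

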